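# Slide the loaded dish carrier through the warmer's hanging flap

### The job

Put the blue-lidded dish into the warmer: with your fingertips, gently push the carrier that holds it straight along its lane, through the hanging flap and all the way into the chamber, then draw your fingers back out so that the flap falls shut behind it. Do not pick anything up, keep the dish seated in its carrier, and leave the empty carrier, the other flap and everything else on the bench alone.

Things in the scene. Friction and masses are not known exactly. Their poses are not given: they have to be found in the camera images.
- warmer: Fixed bench-top dish warmer. Origin: on its middle seam under the flaps, at bench height; +x points into the chamber, z up. Deck 20 mm above the bench, 206 mm wide (y): open loading apron x -120 to 0, then chamber to its rear wall at x 130 mm under a clear roof (top 99 mm above bench). Two lanes, left at y +49, right at y -49 mm. Control box 62 mm high beside it, y 103 to 159, x -40 to 140 mm.
- mouth_left (a point): Middle of the left (+y) lane at deck height, in the plane of the closed flap. The lane is 84 mm wide, between rails 12 mm above the deck on the apron and full walls in the chamber. A header, 12 mm thick in x, spans the opening with its underside 73 mm above the deck.
- mouth_right (a point): The same for the right lane.
- flap_left (a joint): Amber flap of the left lane, 80 mm wide, 55 mm long, 4 mm thick, 35 g, hung from a hinge along y, 70 mm above the deck; lower edge 15 mm above the deck. 0 = hanging shut; grows as the lower edge swings into the chamber, to 1.4 rad; it cannot swing out. It falls shut by itself, but rests on a carrier whose rear face is less than about 27 mm past the flap plane.
- flap_right (a joint): The same for the right lane.
- carrier_loaded: Magenta anodised dish carrier, a block 80 (its x) x 74 (its y) x 20 mm high, about 0.22 kg, loose on the apron in either lane, its x axis along the lane within about 3 degrees. A round well 63 mm wide, 12 mm deep in its top holds the covered dish. Origin: centre of its underside, on the deck.
- carrier_empty: An identical carrier with an empty well, standing loose on the apron of the other lane. Origin: centre of its underside.
- dish: Covered round dish with a blue lid, 59 mm diameter, 14 mm high, 30 g, loose in the well of the loaded carrier, standing 2 mm proud of it. Origin: centre of its underside.
- media_bottle: Closed glass bottle with blue cap, 60 mm diameter, 125 mm tall. Loose bystander, origin at the centre of its underside.
- dish_stack: Stack of clear dishes, 60 mm diameter, about 57 mm tall. Loose bystander, origin at the centre of its underside.
- tip_box: Blue pipette-tip box with clear lid, 85 x 120 x 65 mm. Loose bystander, origin at the centre of its underside.
- tube_rack: White rack with four capped tubes, 50 x 110 mm, 107 mm tall. Loose bystander, origin at the centre of its underside.
- mouse: White and orange computer mouse, 100 x 60 x 30 mm. Loose bystander, origin at the centre of its underside.
- pipette: White hand pipette with red button lying on the bench, 250 mm long, origin within its body. Loose bystander.
Mind the look-alikes: they are no part of the job. What is shaped like the carrier_loaded but orange is not meant.

How it is judged:
By the outcome, as a careful person would: the job done as asked, in the order asked, and still so for the second after the job is handed in, with the robot touching nothing.
It also fails if it takes over 38 s, if anything falls off the work surface, if the arm or the gripper's body presses on something with over 40 N, if the wrist force passes 120 N, or if a joint passes its speed limit or range.

### The arm

A 6-joint arm with a two-finger parallel gripper is mounted at the origin on the work surface. World frame = base frame: x ahead of the robot, y to its left, z up, the work surface at z = 0. Lengths are in m, angles in degrees, forces in N, time in s.
With the tool pointing down it reaches from about 0.3 to 0.75 m from the base axis. Payload 8.5 kg.
Tool frame: the origin (TCP) lies between the finger pads; the fingertips stand env.finger_overhang ahead of it and the grasp point (between the pads) lies 2 mm behind it (env.finger_overhang is the distance from the TCP to the fingertips, in m); z points along the fingers, y is the line along which they close (so a half turn about z gives the same grasp; the last joint's range is limited). The gripper opens to 85 mm and grips with 20 to 120 N. Pads are 22 mm wide; open, the fingers measure 114 mm over their backs; the gripper's body (76 mm by 85 mm) begins 54 mm behind the grasp point. The pads swing forward as they close: fully open they stand 13 mm farther back than shut.
Start: joints at [-86.477, 21.807, 74.336, -0, 83.858, -12.336], TCP at [0.15, -0.529, 0.248] pointing down, gripper open.
Joint ranges: [-178.18, 178.18], [-50.72, 133.34], [12.68, 142.11], [-81.47, 261.47], [9.98, 163.14], [-165.26, 165.26]. Speed limits (degrees/s): [136.94, 136.94, 180, 180, 180, 180].

### API

Orientations are given as a 3x3 rotation matrix whose columns are the frame's x, y, z axes.
In Python, from rig import env gives the robot as it stands. The module is installed in compiled form; this text tells all that it offers.
- The arm moves only by the tool jog_arm, never from a script. Its arguments are lists of equal length, an entry for each row: "hand": the finger opening in m, from 0 to 0.0854; "travel": the shift along the world's x, y, z in m, a list of three; "yaw": the turn about the world's z in rad. A call has exactly 5 rows; each row shifts and turns the commanded pose from where the row before left it; what a row does not reach is not made up. A row lasts 1/8 s, in which the tool goes at most 62.5 mm and 10.7 degrees, less where a joint would pass 70% of its speed; a pose out of reach is approached as far as the arm can. A call is refused whole if a number of a shift passes 0.0625 or a number of a turn 0.188, either way. A call with a gripper value outside its range is refused whole. The fingers move at their own pace and stop on an object; "grip_force" is the grip in N (left out, the last holds). Time passes only in rows, so rows that do not move let the fingers close, or fill a call up. It gives the time, the measured TCP pose, the force, the opening and the grip force at its end, in the units of the state.
- env.observe(): the state, without advancing time (a new reading comes with each control period).
- env.get_image(name): name is "scene" or "top" or "wrist"; returns the picture (400x640x3 uint8, red, green, blue); there is no depth.
- env.calibration(name): a dict with "fx", "fy", "cx", "cy" (pixels), "position" and "rotation" of the camera in the world; the wrist camera has in their place "hand_eye" (4x4, takes a point from camera to tool coordinates, whose origin is the TCP and whose axes are the flange's). Camera axes: x right, y down, z forward; pixel columns grow to the right and rows downward; lengths in m; the calibration is good to about 2 mm. A picture is of the moment at which its call begins: read the wrist's pose just before it. calibration takes no time and is no camera call.
- env.close_job(): hands the job in; it is judged then, once.
The state is a dict: "time_s": time; "q": joint angles; "qvel": joint speeds; "joint_efforts": joint torques, N m; "position": TCP position; "tool_rot": TCP orientation; "ft_force": force on the tool from outside, world axes, zero at the start; "wrist_torque": the same for the moment, N m; "grip_width": finger opening in m; "gripper_force": force on a finger pad.
Only numpy, scipy, OpenCV 4.12 (cv2) and the standard library are available. Lean on these libraries where they do the work, as an engineer would, in place of code of your own. Each camera call takes 0.05 s, during which the arm holds its last target. There are 200 camera calls.

## Working session

There is one attempt and no reset: what is moved stays moved. The work goes in short steps, Python scripts to look and compute and a tool call to move; the robot and the scene stay as the last step left them, time stands still between calls to the robot, and variables do not carry over. Pictures are saved under pics/ and viewed, at most 10 in all, crops included, and the job is handed in when it is done.

Besides the shell and the picture viewer there is one more tool, called after "Emit:" in YAML: its name, and indented under it one key for each argument. jog_arm: Moves the arm, as the interface text tells. Its arguments: {"type":"object","properties":{"hand":{"type":"array"},"travel":{"type":"array"},"yaw":{"type":"array"},"grip_force":{"type":"number"}},"required":["hand","travel","yaw"]}

```bash
mkdir -p pics; python3 - <<'E'
from rig import env
import cv2
for n in ("top","scene"):
    im=env.get_image(n); cv2.imwrite(f"pics/{n}0.png",im[:,:,::-1]); c=env.calibration(n); print(n,c)
print(env.finger_overhang, env.observe())
E
```

```text
top {'fx': 387.89798561740616, 'fy': 387.89798561740616, 'cx': 318.620992562365, 'cy': 196.8123736771893, 'position': array([ 0.27025256, -0.00904141,  1.7082538 ]), 'rotation': array([[ 0.01375898, -0.98979831,  0.14180973],
       [-0.99984819, -0.01513538, -0.00863183],
       [ 0.01069012, -0.14166943, -0.9898563 ]])}
scene {'fx': 379.3959042710694, 'fy': 379.3959042710694, 'cx': 321.0358255136204, 'cy': 195.02477068445768, 'position': array([ 1.12248961, -0.44322786,  1.14285964]), 'rotation': array([[ 0.562726  ,  0.66484208, -0.49124786],
       [ 0.82661731, -0.44783876,  0.34079945],
       [ 0.00657798, -0.5978507 , -0.80158049]])}
0.017 {'time_s': 0.1, 'q': array([-8.64758644e+01,  2.18383413e+01,  7.43784233e+01,  9.32697763e-04,
        8.38567502e+01, -1.23361371e+01]), 'qvel': array([ 0.09951194, -0.03542735, -0.10547512,  0.12866104,  0.03205031,
       -0.03798925]), 'joint_efforts': array([ 4.76520669e-03, -4.49216688e+01, -2.31654847e+01, -1.59831598e-04,
        3.69979301e-03, -3.56913432e-06]), 'position': array([ 0.15029484, -0.52883147,  0.24777384]), 'tool_rot': array([[ 9.61931522e-01,  2.73290583e-01, -6.27148413e-05],
       [ 2.73290437e-01, -9.61930712e-01,  1.28164474e-03],
       [ 2.89934107e-04, -1.24999384e-03, -9.99999177e-01]]), 'ft_force': array([-0.78577792,  0.18775986, -0.30609908]), 'wrist_torque': array([ 0.03714125, -0.00175059,  0.03602088]), 'gripper_force': 0.0, 'grip_width': 0.08507207129651952}
```

View pics/top0.png

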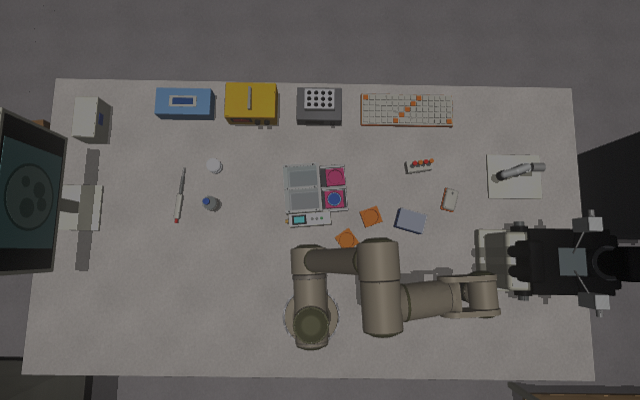

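View pics/scene0.png

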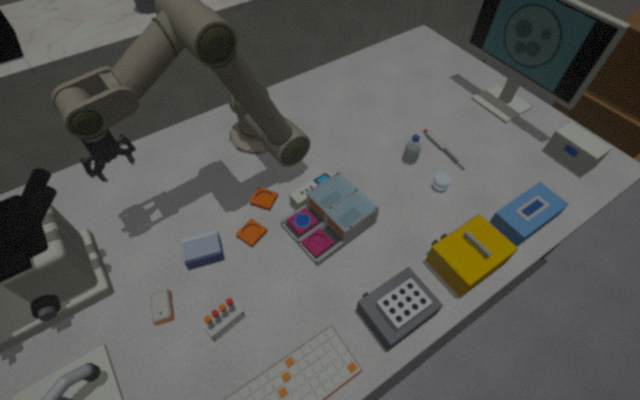

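The scene picks out two magenta carriers on the warmer apron at top px (334,177) and (334,199). The orange blocks at (371,216) and (346,239) are look-alikes. The carrier at (334,199) has the blue lid, so it is the one meant, and I'll confirm this in a crop.

```bash
cat > h.py <<'E'
import numpy as np, cv2
from rig import env
def cam(n,o=None):
    c=env.calibration(n)
    if n=="wrist":
        T=np.eye(4);T[:3,:3]=o["tool_rot"];T[:3,3]=o["position"];T=T@c["hand_eye"]; return c,T[:3,:3],T[:3,3]
    return c,np.array(c["rotation"]),np.array(c["position"])
def ray(C,px,z):
    c,R,p=C; px=np.atleast_2d(px).astype(float)
    d=np.c_[(px[:,0]-c["cx"])/c["fx"],(px[:,1]-c["cy"])/c["fy"],np.ones(len(px))]@R.T
    return p+d*((z-p[2])/d[:,2])[:,None]
def blobs(im,lo,hi,amin=30):
    m=cv2.inRange(cv2.cvtColor(im,cv2.COLOR_RGB2HSV),lo,hi)
    cs,_=cv2.findContours(m,cv2.RETR_EXTERNAL,cv2.CHAIN_APPROX_NONE)
    return sorted([c for c in cs if cv2.contourArea(c)>amin],key=cv2.contourArea,reverse=True)
E
python3 - <<'E'
from h import *
im=cv2.imread("pics/top0.png")[:,:,::-1].copy(); C=cam("top")
for nm,lo,hi,z in (("mag",(150,100,60),(175,255,255),.04),("blue",(105,120,80),(125,255,255),.042)):
    for c in blobs(im,lo,hi,20)[:5]:
        r=cv2.minAreaRect(c); print(nm,np.round(r[0],1),np.round(r[1],1),round(r[2],1),ray(C,r[0],z)[0].round(4))
for px,z in (((284,165),.099),((319,165),.099),((284,213),.099),((348,166),.032),((348,211),.032)): print(px,ray(C,px,z)[0].round(3))
cv2.imwrite("pics/crop.png",cv2.resize(im[150:250,270:400,::-1],None,fx=6,fy=6,interpolation=cv2.INTER_CUBIC))
print(env.calibration("wrist"))
E
```

```text
mag [333.8 198.8] [17.4 18.5] 85.6 [ 0.5014 -0.0896  0.04  ]
mag [334.7 176.6] [17.2 18.1] 84.3 [ 0.5998 -0.0926  0.04  ]
blue [333.8 198.8] [10.6 11.3] 45.0 [ 0.5015 -0.0893  0.042 ]
blue [182.5 100.5] [ 5. 19.] 90.0 [0.9357 0.5925 0.042 ]
blue [205.5 200.5] [5. 5.] 90.0 [0.4854 0.4649 0.042 ]
(284, 165) [0.635 0.125 0.099]
(319, 165) [ 0.637 -0.023  0.099]
(284, 213) [0.431 0.12  0.099]
(348, 166) [ 0.65  -0.152  0.032]
(348, 211) [ 0.45  -0.152  0.032]
{'fx': 357.9827541411908, 'fy': 357.9827541411908, 'cx': 320.95819939813265, 'cy': 202.3311198359531, 'hand_eye': array([[ 3.38040947e-04, -9.54798694e-01, -2.97252991e-01,
         7.52432531e-02],
       [ 9.99999919e-01,  2.57927353e-04,  3.08734387e-04,
        -1.20726330e-03],
       [-2.18109513e-04, -2.97253071e-01,  9.54798703e-01,
        -1.26624681e-01],
       [ 0.00000000e+00,  0.00000000e+00,  0.00000000e+00,
         1.00000000e+00]])}
```

View pics/crop.png

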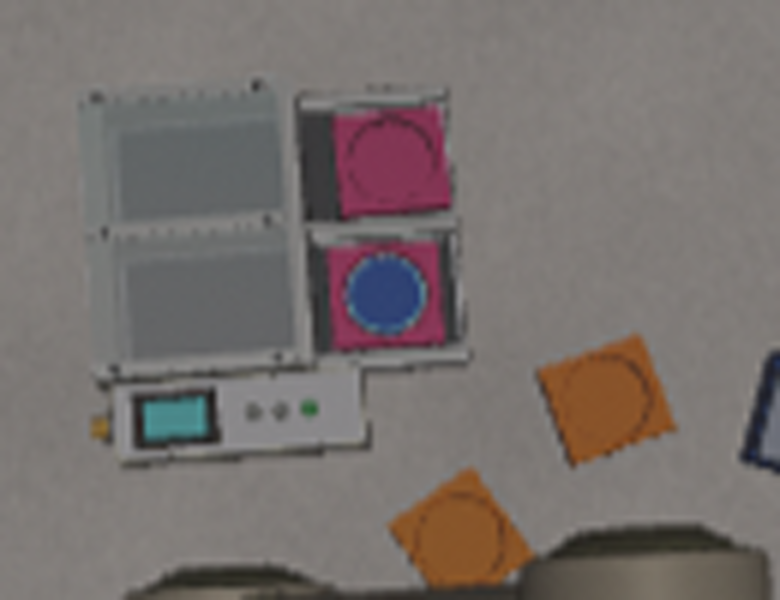

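Emit:
jog_arm:
  hand: [0, 0, 0, 0, 0]
  travel:
    - [0, 0, 0.06]
    - [0, 0, 0.06]
    - [0, 0, 0.06]
    - [0, 0, 0.06]
    - [0, 0, 0.06]
  yaw: [0, 0, 0, 0, 0]

```text
time_s: 0.72
position: [0.1503, -0.5283, 0.5502]
tool_rot: [[0.962, 0.273, 0.0], [0.273, -0.962, 0.0], [0.0, -0.0, -1.0]]
ft_force: [0.6, -0.5, 1.0]
grip_width: 0.0001
gripper_force: 0.0
```

The crop shows the blue-lidded dish at crop (386,293), seated in the magenta carrier in the lane next to the control box. That is the left lane, so it is the target. The upper carrier is empty and the orange ones are decoys. A straight-down tool can't pass under the header, so I'll check how the arm behaves at the edge of its reach, up high in free space.

Emit:
jog_arm:
  hand: [0, 0, 0, 0, 0]
  travel:
    - [0.02, 0, 0.06]
    - [0.02, 0, 0.06]
    - [0.02, 0, 0.06]
    - [0.02, 0, 0.06]
    - [0.02, 0, 0.06]
  yaw: [0, 0, 0, 0, 0]

```text
time_s: 1.35
position: [0.2028, -0.4132, 0.6567]
tool_rot: [[0.962, 0.272, 0.034], [0.274, -0.958, -0.084], [0.01, 0.091, -0.996]]
ft_force: [-0.5, -0.4, -0.4]
grip_width: -0.0001
gripper_force: 0.0
```

Emit:
jog_arm:
  hand: [0, 0, 0, 0, 0]
  travel:
    - [0.02, 0, 0.06]
    - [0.02, 0, 0.06]
    - [0.02, 0, 0.06]
    - [0.02, 0, 0.06]
    - [0.02, 0, 0.06]
  yaw: [0, 0, 0, 0, 0]

```text
time_s: 1.98
position: [0.2368, -0.3144, 0.7049]
tool_rot: [[0.96, 0.266, 0.087], [0.277, -0.946, -0.169], [0.037, 0.187, -0.982]]
ft_force: [0.2, -0.5, -0.5]
grip_width: -0.0003
gripper_force: 0.0
```

The tool does tilt when the arm over-stretches, and the tilt carries over to the next row. I'll use that to reach a tilt of about 45–50° along tool x, then yaw it onto the lane. First I turn so that tool x points radially outward.

Emit:
jog_arm:
  hand: [0, 0, 0, 0, 0]
  travel:
    - [0, 0, -0.01]
    - [0, 0, 0]
    - [0, 0, 0]
    - [0, 0, 0]
    - [0, 0, 0]
  yaw: [-0.18, -0.18, -0.18, -0.18, -0.18]

```text
time_s: 2.6
position: [0.2364, -0.3148, 0.6936]
tool_rot: [[0.811, -0.58, -0.079], [-0.584, -0.793, -0.173], [0.038, 0.186, -0.982]]
ft_force: [0.1, -0.2, -0.3]
grip_width: -0.0001
gripper_force: 0.0
```

Emit:
jog_arm:
  hand: [0, 0, 0, 0, 0]
  travel:
    - [0, 0, 0]
    - [0, 0, 0]
    - [0, 0, 0]
    - [0.02, -0.03, 0.04]
    - [0.02, -0.03, 0.04]
  yaw: [-0.18, -0.18, -0.16, 0, 0]

```text
time_s: 3.22
position: [0.2427, -0.3394, 0.6756]
tool_rot: [[0.427, -0.894, -0.14], [-0.901, -0.408, -0.145], [0.073, 0.188, -0.979]]
ft_force: [-0.1, 0.4, -0.6]
grip_width: -0.0
gripper_force: 0.0
```

Emit:
jog_arm:
  hand: [0, 0, 0, 0, 0]
  travel:
    - [0.025, -0.04, 0.04]
    - [0.025, -0.04, 0.04]
    - [0.025, -0.04, 0.04]
    - [0.025, -0.04, 0.04]
    - [0.025, -0.04, 0.04]
  yaw: [0, 0, 0, 0, 0]

```text
time_s: 3.85
position: [0.2771, -0.4321, 0.6396]
tool_rot: [[0.439, -0.893, -0.097], [-0.88, -0.406, -0.246], [0.18, 0.193, -0.965]]
ft_force: [0.7, -0.7, -0.1]
grip_width: 0.0001
gripper_force: 0.0
```

Emit:
jog_arm:
  hand: [0, 0, 0, 0, 0]
  travel:
    - [0.025, -0.04, 0.06]
    - [0.025, -0.04, 0.06]
    - [0.025, -0.04, 0.06]
    - [0.025, -0.04, 0.06]
    - [0.025, -0.04, 0.06]
  yaw: [-0.15, -0.15, 0, 0, 0]

```text
time_s: 4.47
position: [0.2755, -0.4663, 0.6387]
tool_rot: [[0.178, -0.977, -0.118], [-0.933, -0.13, -0.335], [0.312, 0.17, -0.935]]
ft_force: [0.7, 0.3, 0.0]
grip_width: 0.0004
gripper_force: 0.0
```

Emit:
jog_arm:
  hand: [0, 0, 0, 0, 0]
  travel:
    - [0.03, -0.05, 0.06]
    - [0.03, -0.05, 0.06]
    - [0.03, -0.05, 0.06]
    - [0.03, -0.05, 0.06]
    - [0.03, -0.05, 0.06]
  yaw: [0, 0, 0, 0, 0]

```text
time_s: 5.1
position: [0.2913, -0.5261, 0.6339]
tool_rot: [[0.19, -0.98, -0.065], [-0.875, -0.139, -0.464], [0.445, 0.145, -0.884]]
ft_force: [0.7, -0.3, -0.4]
grip_width: 0.0002
gripper_force: 0.0
```

Emit:
jog_arm:
  hand: [0, 0, 0, 0, 0]
  travel:
    - [0.025, -0.045, 0.06]
    - [0.025, -0.045, 0.06]
    - [0.025, -0.045, 0.06]
    - [0.025, -0.045, 0.06]
    - [0.025, -0.045, 0.06]
  yaw: [-0.15, -0.15, 0, 0, 0]

```text
time_s: 5.72
position: [0.2831, -0.5643, 0.6389]
tool_rot: [[-0.048, -0.988, -0.146], [-0.813, 0.124, -0.568], [0.58, 0.092, -0.81]]
ft_force: [-0.2, 0.4, -0.2]
grip_width: 0.0002
gripper_force: 0.0
```

Emit:
jog_arm:
  hand: [0, 0, 0, 0, 0]
  travel:
    - [0.025, -0.045, 0.06]
    - [0.025, -0.045, 0.06]
    - [0.025, -0.045, 0.06]
    - [0.025, -0.045, 0.06]
    - [0.025, -0.045, 0.06]
  yaw: [0, 0, 0, 0, 0]

```text
time_s: 6.35
position: [0.286, -0.6079, 0.6589]
tool_rot: [[-0.03, -0.995, -0.09], [-0.713, 0.085, -0.696], [0.7, 0.043, -0.713]]
ft_force: [-0.0, 0.3, -0.4]
grip_width: -0.0002
gripper_force: 0.0
```

Emit:
jog_arm:
  hand: [0, 0, 0, 0, 0]
  travel:
    - [0.025, -0.045, 0.06]
    - [0.025, -0.045, 0.06]
    - [0, 0.05, -0.05]
    - [0.02, 0.06, -0.05]
    - [0.02, 0.06, -0.04]
  yaw: [-0.1, 0, 0.1, 0.18, 0.18]

```text
time_s: 6.98
position: [0.3158, -0.5036, 0.5701]
tool_rot: [[0.184, -0.969, 0.168], [-0.639, -0.247, -0.729], [0.747, 0.027, -0.664]]
ft_force: [1.2, -1.2, 1.1]
grip_width: 0.0002
gripper_force: 0.0
```

Emit:
jog_arm:
  hand: [0, 0, 0, 0, 0]
  travel:
    - [0.03, 0.05, -0.02]
    - [0.03, 0.05, -0.02]
    - [0.03, 0.03, 0]
    - [0.03, 0.03, 0]
    - [0, 0, 0]
  yaw: [0.18, 0.18, 0.18, 0.18, 0.18]

```text
time_s: 7.6
position: [0.437, -0.3425, 0.5326]
tool_rot: [[0.615, -0.404, 0.677], [-0.247, -0.914, -0.321], [0.749, 0.03, -0.662]]
ft_force: [-0.2, 0.1, -0.5]
grip_width: -0.0001
gripper_force: 0.0
```

Emit:
jog_arm:
  hand: [0, 0, 0, 0, 0]
  travel:
    - [0, 0, 0]
    - [0, 0, 0]
    - [0, 0, 0]
    - [0, 0, 0]
    - [0, 0, 0]
  yaw: [0.18, 0.18, 0.18, 0.18, 0.18]

```text
time_s: 8.22
position: [0.4352, -0.3456, 0.5318]
tool_rot: [[0.579, 0.46, 0.674], [0.326, -0.887, 0.325], [0.747, 0.032, -0.664]]
ft_force: [0.4, 0.7, -0.6]
grip_width: 0.0
gripper_force: 0.0
```

Emit:
jog_arm:
  hand: [0, 0, 0, 0, 0]
  travel:
    - [0.01, 0, -0.03]
    - [0.01, 0.0, -0.05]
    - [0.01, 0.0, -0.05]
    - [0.01, 0, -0.04]
    - [0.01, 0, -0.03]
  yaw: [0.18, 0.18, 0.18, 0.18, 0.18]

```text
time_s: 8.85
position: [0.4858, -0.3456, 0.3294]
tool_rot: [[0.105, 0.981, 0.164], [0.656, -0.192, 0.73], [0.747, 0.031, -0.664]]
ft_force: [-0.6, -0.6, 1.7]
grip_width: -0.0
gripper_force: 0.0
```

Emit:
jog_arm:
  hand: [0, 0, 0, 0, 0]
  travel:
    - [0.0, 0.03, -0.04]
    - [0.01, 0.03, -0.03]
    - [0, 0.03, 0]
    - [0, 0, 0]
    - [0, 0, 0]
  yaw: [0.17, 0, 0, 0, 0]

```text
time_s: 9.48
position: [0.4957, -0.2559, 0.2614]
tool_rot: [[-0.004, 0.999, 0.042], [0.667, -0.029, 0.745], [0.745, 0.03, -0.666]]
ft_force: [0.5, -1.1, 0.3]
grip_width: 0.0002
gripper_force: 0.0
```

```bash
python3 - <<'E'
from h import *
o=env.observe(); im=env.get_image("wrist"); cv2.imwrite("pics/w1.png",im[:,:,::-1]); np.savez("w1.npz",p=o["position"],R=o["tool_rot"])
C=cam("wrist",o); print(o["q"].round(1))
for nm,lo,hi,z in (("mag",(150,100,50),(175,255,255),.04),("blue",(105,120,60),(125,255,255),.042)):
    for c in blobs(im,lo,hi,200)[:4]:
        q=cv2.approxPolyDP(cv2.convexHull(c),6,True)[:,0]; m=c[:,0].mean(0)
        print(nm,q.tolist(),ray(C,q,z).round(4)[:,:2].tolist(), ray(C,m,z)[0].round(4))
E
```

```text
[-52.2  34.9  62.8  33.6 118.  -45. ]
mag [[420, 180], [440, 237], [375, 252], [362, 186]] [[0.6301, -0.0501], [0.6395, -0.128], [0.5638, -0.1451], [0.5571, -0.0584]] [ 0.5911 -0.1003  0.04  ]
mag [[341, 178], [350, 243], [287, 249], [282, 183]] [[0.5321, -0.0463], [0.5371, -0.1339], [0.4676, -0.1401], [0.4597, -0.0532]] [ 0.4996 -0.0968  0.04  ]
blue [[312, 189], [337, 203], [323, 227], [306, 226], [294, 214], [296, 198]] [[0.496, -0.0635], [0.5251, -0.0834], [0.5076, -0.1147], [0.4885, -0.1132], [0.4748, -0.0976], [0.477, -0.076]] [ 0.4998 -0.0903  0.042 ]
```

View pics/w1.png

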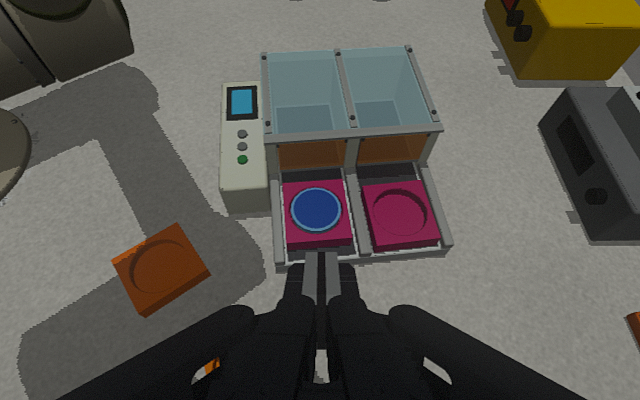

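The wrist view shows the target carrier at px (316,212), its flap at (310,155), the roof's front edge from (266,137) to (443,130) and its back edge from (262,52) to (409,46). I'll get the lane axis from these.

```bash
python3 - <<'E'
from h import *
d=np.load("w1.npz"); C=cam("wrist",dict(position=d["p"],tool_rot=d["R"])); im=cv2.imread("pics/w1.png")
A=ray(C,[(266,137),(443,130),(262,52),(409,46),(354,132)],.099)[:,:2]; print(A.round(4).tolist())
az=lambda v: np.degrees(np.arctan2(v[1],v[0])).round(2)
print("roof y-axis az",az(A[0]-A[1]),"x az",az(A[2]-A[0]),az(A[3]-A[1]))
B=ray(C,[(272,171),(277,257),(436,166),(451,243),(354,175),(360,250)],.032)[:,:2]; print(B.round(4).tolist(), az(B[0]-B[1]),az(B[2]-B[3]),az(B[4]-B[5]))
a=blobs(im[:,:,::-1].copy(),(105,120,60),(125,255,255),200)
c=[c for c in a if 280<c[:,0].mean(0)[0]<350][0]; print("dish",ray(C,cv2.fitEllipse(c)[0],.042).round(4))
tip=d["p"]+d["R"][:,2]*.017; print("tip",tip.round(4))
cv2.imwrite("pics/w1c.png",cv2.resize(im[110:280,240:460],None,fx=3.5,fy=3.5,interpolation=cv2.INTER_CUBIC))
E
```

```text
[[0.4453, -0.0317], [0.6456, -0.0217], [0.4328, 0.114], [0.6299, 0.1292], [0.5434, -0.0246]]
roof y-axis az -177.13 x az 94.91 95.93
[[0.446, -0.0294], [0.4563, -0.1459], [0.658, -0.0228], [0.654, -0.132], [0.5498, -0.0363], [0.5488, -0.139]] 95.06 87.91 89.42
dish [[ 0.4996 -0.0903  0.042 ]]
tip [ 0.4964 -0.2432  0.2501]
```

View pics/w1c.png

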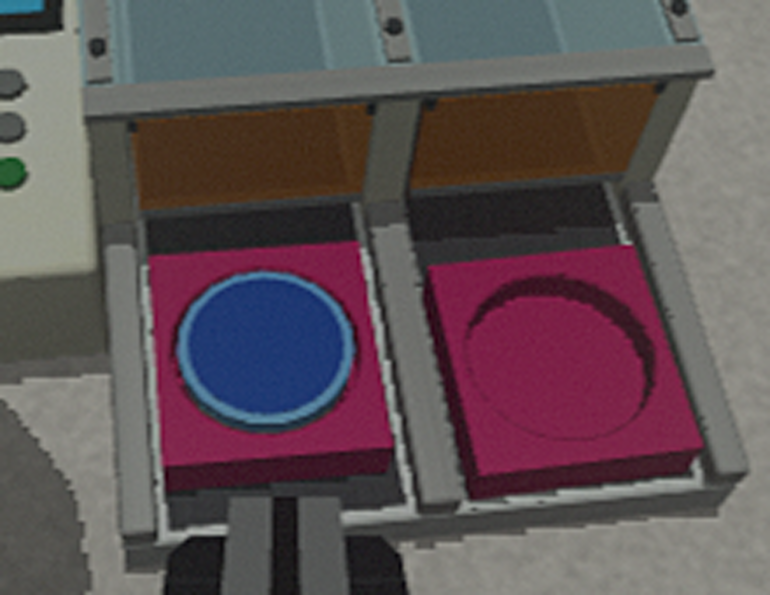

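```bash
python3 - <<'E'
from h import *
d=np.load("w1.npz"); C=cam("wrist",dict(position=d["p"],tool_rot=d["R"]))
az=lambda v: np.degrees(np.arctan2(v[1],v[0])).round(2)
f=lambda P,z: ray(C,np.array(P)/3.5+[240,110],z)[:,:2]
R=f([(118,245),(138,533),(393,228),(440,503),(655,208),(735,470)],.032); print(R.round(4).tolist(),[az(R[i]-R[i+1]) for i in(0,2,4)])
T=f([(85,88),(710,45)],.099); print("header",T.round(4).tolist(),az(T[1]-T[0]))
K=f([(148,257),(362,243),(392,448),(163,470)],.04); print("carrier",K.round(4).tolist(),K.mean(0).round(4),az(K[0]-K[3]),az(K[1]-K[2]),az(K[1]-K[0]),az(K[2]-K[3]))
E
```

```text
[[0.4487, -0.0432], [0.4591, -0.1522], [0.5476, -0.0365], [0.5548, -0.1436], [0.6454, -0.0282], [0.6525, -0.1336]] [np.float64(95.5), np.float64(93.84), np.float64(93.89)]
header [[0.4433, -0.029], [0.6477, -0.0107]] 5.12
carrier [[0.4601, -0.0538], [0.535, -0.0485], [0.5398, -0.1279], [0.467, -0.1344]] [ 0.5005 -0.0912] 94.87 93.46 4.07 5.16
```

The lane axis points to azimuth about 94.5°. The carrier's centre is at about (0.5005, -0.091), and the flap plane crosses the lane at about y = -0.02. Next I align and descend behind the carrier.

Emit:
jog_arm:
  hand: [0, 0, 0, 0, 0]
  travel:
    - [0.006, 0.01, -0.04]
    - [0.007, 0.02, -0.045]
    - [0, 0.02, -0.045]
    - [0, 0.015, -0.03]
    - [0, 0, 0]
  yaw: [0.07, 0.065, 0, 0, 0]

```text
time_s: 10.15
position: [0.5081, -0.1898, 0.0998]
tool_rot: [[-0.09, 0.994, -0.062], [0.658, 0.107, 0.746], [0.748, 0.026, -0.663]]
ft_force: [-0.2, -0.5, 0.9]
grip_width: 0.0001
gripper_force: 0.0
```

```bash
python3 - <<'E'
from h import *
o=env.observe(); im=env.get_image("wrist"); cv2.imwrite("pics/w2.png",im[:,:,::-1])
C=cam("wrist",o); print(o["position"].round(4),o["tool_rot"].round(3).tolist(),o["ft_force"].round(1))
c=[c for c in blobs(im,(105,120,60),(125,255,255),200)]
for k in c[:3]: print(cv2.fitEllipse(k)[0],ray(C,cv2.fitEllipse(k)[0],.042).round(4))
E
```

```text
[ 0.5081 -0.1898  0.0998] [[-0.09, 0.994, -0.062], [0.658, 0.107, 0.746], [0.748, 0.026, -0.663]] [-0.2 -0.5  0.9]
(323.573486328125, 174.99996948242188) [[ 0.5    -0.0907  0.042 ]]
```

View pics/w2.png

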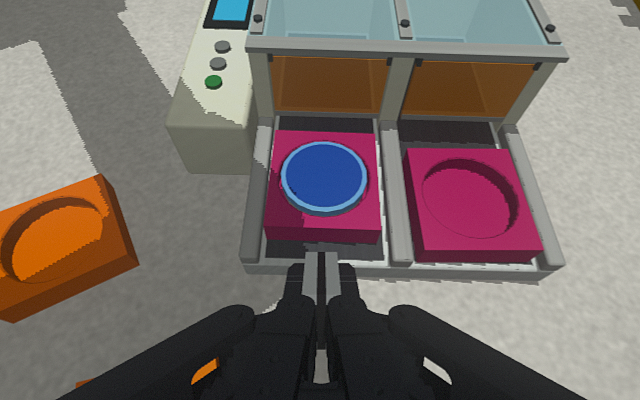

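The closer view shows the target carrier centred ahead of the fingertips, with its rear top edge from (265,228) to (381,230) and the header front from (248,44) to (567,50). I'll refine the axis from this picture.

```bash
python3 - <<'E'
from h import *
o=env.observe(); C=cam("wrist",o); im=cv2.imread("pics/w2.png")[:,:,::-1].copy()
az=lambda v: np.degrees(np.arctan2(v[1],v[0])).round(2)
T=ray(C,[(247,45),(568,51)],.099)[:,:2]; print("header",T.round(4).tolist(),az(T[1]-T[0]))
R=ray(C,[(262,130),(252,264),(396,130),(401,266),(508,130),(553,265)],.032)[:,:2]; print(R.round(4).tolist(),[az(R[i]-R[i+1]) for i in(0,2,4)])
K=ray(C,[(274,132),(377,131),(381,230),(265,228)],.04)[:,:2]; print(K.round(4).tolist(),K.mean(0).round(4))
S=ray(C,[(257,18),(405,22),(551,28)],.099)[:,:2];print("screws",S.round(4).tolist(),az(S[2]-S[0]))
E
```

```text
header [[0.4447, -0.0381], [0.6495, -0.0141]] 6.68
[[0.4484, -0.0475], [0.4632, -0.1564], [0.5524, -0.0337], [0.5553, -0.1469], [0.6415, -0.0218], [0.6515, -0.1348]] [np.float64(97.75), np.float64(91.5), np.float64(95.07)]
[[0.4599, -0.0554], [0.5364, -0.0442], [0.5411, -0.1274], [0.4681, -0.1349]] [ 0.5014 -0.0905]
screws [[0.4452, -0.009], [0.5446, 0.0016], [0.644, 0.0098]] 5.41
```

Emit:
jog_arm:
  hand: [0, 0, 0, 0, 0]
  travel:
    - [0, 0, -0.03]
    - [0, 0, -0.02]
    - [0, 0, -0.009]
    - [0, 0.01, 0]
    - [0, 0, 0]
  yaw: [0, 0, 0, 0, 0]

```text
time_s: 10.82
position: [0.5086, -0.1793, 0.0429]
tool_rot: [[-0.093, 0.994, -0.061], [0.66, 0.108, 0.744], [0.746, 0.029, -0.666]]
ft_force: [0.6, 0.1, 0.9]
grip_width: -0.0
gripper_force: 0.0
```

Emit:
jog_arm:
  hand: [0, 0, 0, 0, 0]
  travel:
    - [-0.001, 0.01, -0.002]
    - [-0.001, 0.01, 0]
    - [-0.0005, 0.005, 0]
    - [0, 0, 0]
    - [0, 0, 0]
  yaw: [0, 0, 0, 0, 0]

```text
time_s: 11.45
position: [0.506, -0.1552, 0.0401]
tool_rot: [[-0.092, 0.994, -0.061], [0.66, 0.107, 0.744], [0.746, 0.028, -0.666]]
ft_force: [-0.1, 0.6, 0.3]
grip_width: 0.0001
gripper_force: 0.0
```

Emit:
jog_arm:
  hand: [0, 0, 0, 0, 0]
  travel:
    - [-0.0005, 0.006, 0]
    - [-0.0005, 0.006, 0]
    - [-0.0005, 0.006, 0]
    - [-0.0005, 0.006, 0]
    - [0, 0, 0]
  yaw: [0, 0, 0, 0, 0]

```text
time_s: 12.08
position: [0.5038, -0.1303, 0.0402]
tool_rot: [[-0.092, 0.994, -0.062], [0.659, 0.108, 0.744], [0.746, 0.028, -0.665]]
ft_force: [-0.0, 0.4, -0.5]
grip_width: 0.0002
gripper_force: 0.0
```

```bash
python3 - <<'E'
from h import *
o=env.observe(); im=env.get_image("wrist"); cv2.imwrite("pics/w3.png",cv2.resize(im[60:320,170:500,::-1],None,fx=2.2,fy=2.2))
C=cam("wrist",o); print(o["position"].round(4),o["ft_force"].round(1))
for k in blobs(im,(105,120,60),(125,255,255),200)[:1]: print(cv2.fitEllipse(k)[0],ray(C,cv2.fitEllipse(k)[0],.042).round(4))
E
```

```text
[ 0.5038 -0.1303  0.0402] [-0.   0.4 -0.5]
(323.9786682128906, 172.34756469726562) [[ 0.498  -0.0723  0.042 ]]
```

View pics/w3.png

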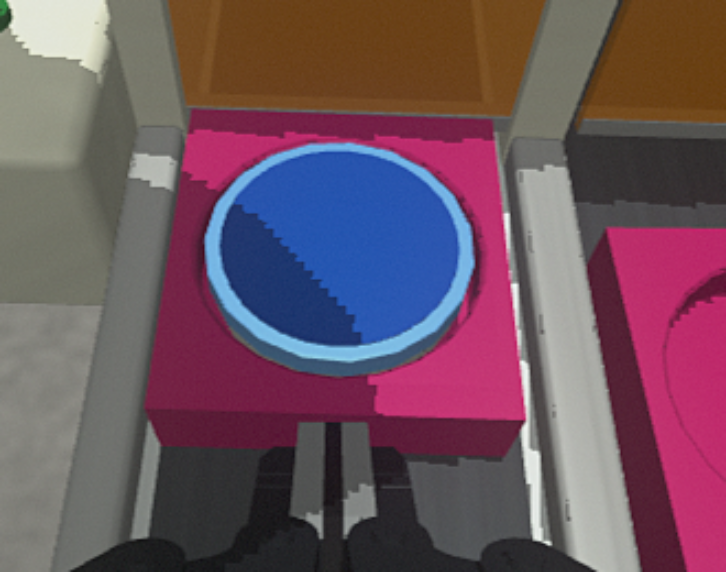

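The fingertips are seated low on the middle of the carrier's rear face and the dish is seated, so I keep pushing gently.

Emit:
jog_arm:
  hand: [0, 0, 0, 0, 0]
  travel:
    - [-0.0005, 0.006, 0]
    - [-0.0005, 0.006, 0]
    - [-0.0005, 0.006, 0]
    - [-0.0005, 0.006, 0]
    - [-0.0005, 0.006, 0]
  yaw: [0, 0, 0, 0, 0]

```text
time_s: 12.75
position: [0.5014, -0.1005, 0.0401]
tool_rot: [[-0.092, 0.994, -0.061], [0.66, 0.107, 0.744], [0.746, 0.028, -0.665]]
ft_force: [0.7, -1.7, 0.6]
grip_width: 0.0
gripper_force: 1.0
```

Emit:
jog_arm:
  hand: [0, 0, 0, 0, 0]
  travel:
    - [-0.0005, 0.006, 0]
    - [-0.0005, 0.006, 0]
    - [-0.0005, 0.006, 0]
    - [-0.0005, 0.006, 0]
    - [-0.0005, 0.006, 0]
  yaw: [0, 0, 0, 0, 0]

```text
time_s: 13.38
position: [0.4989, -0.0705, 0.0401]
tool_rot: [[-0.092, 0.994, -0.061], [0.66, 0.107, 0.744], [0.746, 0.028, -0.665]]
ft_force: [1.4, -1.2, 0.4]
grip_width: 0.0004
gripper_force: 1.0
```

Emit:
jog_arm:
  hand: [0, 0, 0, 0, 0]
  travel:
    - [-0.0005, 0.006, 0]
    - [-0.0005, 0.006, 0]
    - [-0.0005, 0.006, 0]
    - [-0.0005, 0.006, 0]
    - [0, 0, 0]
  yaw: [0, 0, 0, 0, 0]

```text
time_s: 14.0
position: [0.4967, -0.0463, 0.0401]
tool_rot: [[-0.092, 0.994, -0.062], [0.659, 0.108, 0.744], [0.746, 0.028, -0.665]]
ft_force: [-0.3, 0.3, 0.2]
grip_width: -0.0004
gripper_force: 0.0
```

```bash
python3 - <<'E'
from h import *
o=env.observe(); im=env.get_image("wrist"); s=env.get_image("scene")
a=cv2.resize(im[:320,150:520,::-1],(400,346)); b=cv2.resize(s[150:280,250:400,::-1],(400,346),interpolation=cv2.INTER_CUBIC)
cv2.imwrite("pics/w4.png",np.hstack([a,b])); C=cam("wrist",o); print(o["position"].round(4),o["ft_force"].round(1))
for k in blobs(im,(105,120,60),(125,255,255),200)[:1]: print(cv2.fitEllipse(k)[0],ray(C,cv2.fitEllipse(k)[0],.042).round(4))
E
```

```text
[ 0.4967 -0.0463  0.0401] [-0.3  0.3  0.2]
(322.1348876953125, 204.92247009277344) [[ 0.492  -0.0064  0.042 ]]
```

View pics/w4.png

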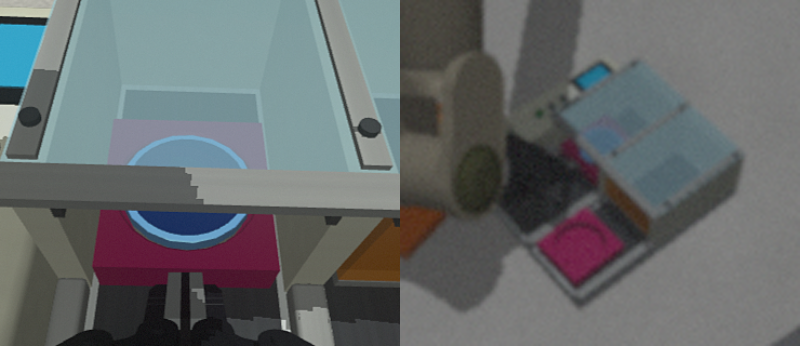

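The left half shows the carrier halfway under the header with the flap raised and the dish seated. I continue slowly and watch the force.

Emit:
jog_arm:
  hand: [0, 0, 0, 0, 0]
  travel:
    - [-0.0005, 0.005, 0]
    - [-0.0005, 0.005, 0]
    - [-0.0005, 0.005, 0]
    - [-0.0005, 0.005, 0]
    - [-0.0005, 0.005, 0]
  yaw: [0, 0, 0, 0, 0]

```text
time_s: 14.72
position: [0.4944, -0.0216, 0.04]
tool_rot: [[-0.092, 0.994, -0.061], [0.66, 0.107, 0.744], [0.746, 0.028, -0.665]]
ft_force: [-0.4, -1.6, -0.7]
grip_width: -0.0005
gripper_force: 0.7
```

Emit:
jog_arm:
  hand: [0, 0, 0, 0, 0]
  travel:
    - [-0.0003, 0.003, 0]
    - [-0.0003, 0.003, 0]
    - [-0.0002, 0.002, 0]
    - [-0.0002, 0.002, 0]
    - [0, 0, 0]
  yaw: [0, 0, 0, 0, 0]

```text
time_s: 15.35
position: [0.4934, -0.0117, 0.0401]
tool_rot: [[-0.092, 0.994, -0.062], [0.659, 0.107, 0.744], [0.746, 0.028, -0.665]]
ft_force: [-0.7, -0.4, -0.9]
grip_width: 0.0003
gripper_force: 0.1
```

```bash
python3 - <<'E'
from h import *
o=env.observe(); im=env.get_image("wrist"); cv2.imwrite("pics/w5.png",cv2.resize(im[60:360,130:530,::-1],None,fx=1.9,fy=1.9))
C=cam("wrist",o); print(o["position"].round(4),o["ft_force"].round(1))
E
```

```text
[ 0.4934 -0.0117  0.0401] [-0.7 -0.4 -0.9]
```

View pics/w5.png

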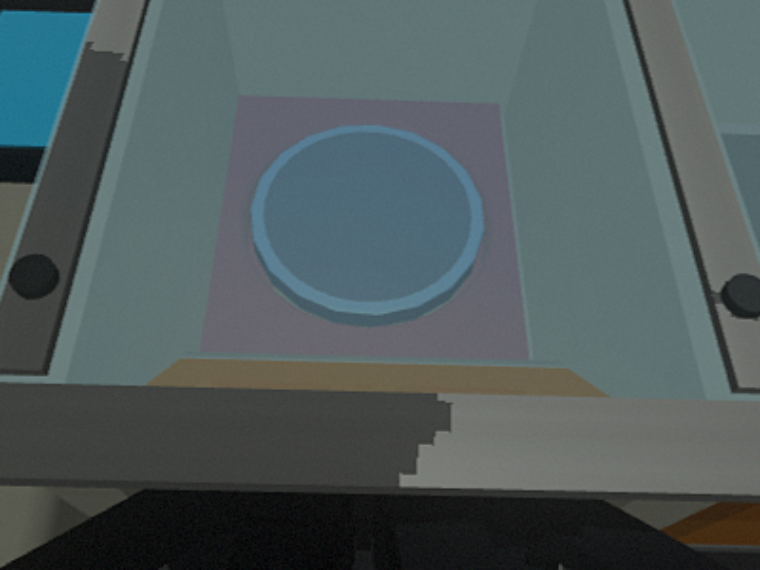

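The carrier is inside with the dish seated, and the flap is leaning on the fingers. I push on in small steps.

Emit:
jog_arm:
  hand: [0, 0, 0, 0, 0]
  travel:
    - [-0.0001, 0.0015, 0]
    - [-0.0001, 0.0015, 0]
    - [-0.0001, 0.001, 0]
    - [-0.0001, 0.001, 0]
    - [0, 0, 0]
  yaw: [0, 0, 0, 0, 0]

```text
time_s: 16.02
position: [0.493, -0.0068, 0.0401]
tool_rot: [[-0.092, 0.994, -0.061], [0.66, 0.107, 0.744], [0.746, 0.028, -0.665]]
ft_force: [0.8, -1.9, 0.9]
grip_width: 0.0003
gripper_force: 0.6
```

Emit:
jog_arm:
  hand: [0, 0, 0, 0, 0]
  travel:
    - [-0.0001, 0.001, 0]
    - [-0.0001, 0.001, 0]
    - [-0.0001, 0.001, 0]
    - [0, 0, 0]
    - [0, 0, 0]
  yaw: [0, 0, 0, 0, 0]

```text
time_s: 16.65
position: [0.4932, -0.0043, 0.0401]
tool_rot: [[-0.093, 0.994, -0.06], [0.66, 0.106, 0.743], [0.745, 0.029, -0.666]]
ft_force: [2.8, -4.2, 0.0]
grip_width: -0.0004
gripper_force: 1.0
```

Light contact force is building (4 N), probably the gripper against the header. The carrier's rear should be about 35 mm past the flap plane, so I draw back straight out.

Emit:
jog_arm:
  hand: [0, 0, 0, 0, 0]
  travel:
    - [0.0005, -0.005, 0]
    - [0.001, -0.01, 0]
    - [0.001, -0.012, 0]
    - [0.001, -0.012, 0]
    - [0.001, -0.012, 0]
  yaw: [0, 0, 0, 0, 0]

```text
time_s: 17.27
position: [0.4973, -0.056, 0.04]
tool_rot: [[-0.092, 0.994, -0.061], [0.66, 0.107, 0.744], [0.746, 0.028, -0.665]]
ft_force: [-0.1, -0.2, 1.1]
grip_width: 0.0003
gripper_force: 0.0
```

Emit:
jog_arm:
  hand: [0, 0, 0, 0, 0]
  travel:
    - [0.001, -0.015, 0]
    - [0.002, -0.02, 0]
    - [0.002, -0.025, 0]
    - [0.002, -0.025, 0]
    - [0.002, -0.025, 0]
  yaw: [0, 0, 0, 0, 0]

```text
time_s: 17.9
position: [0.5062, -0.1668, 0.04]
tool_rot: [[-0.092, 0.994, -0.061], [0.66, 0.106, 0.744], [0.746, 0.028, -0.666]]
ft_force: [-0.5, 0.5, 0.7]
grip_width: -0.0004
gripper_force: 0.0
```

Emit:
jog_arm:
  hand: [0, 0, 0, 0, 0]
  travel:
    - [0, -0.02, 0.02]
    - [0, -0.02, 0.03]
    - [0, -0.02, 0.03]
    - [0, -0.02, 0.03]
    - [0, 0, 0]
  yaw: [0, 0, 0, 0, 0]

```text
time_s: 18.52
position: [0.5064, -0.2473, 0.1515]
tool_rot: [[-0.093, 0.994, -0.058], [0.663, 0.105, 0.742], [0.743, 0.03, -0.668]]
ft_force: [0.0, 0.3, -0.7]
grip_width: -0.0002
gripper_force: 0.0
```

```bash
python3 - <<'E'
from h import *
o=env.observe(); im=env.get_image("wrist"); s=env.get_image("scene")
a=cv2.resize(im[:260,150:550,::-1],(500,325)); b=cv2.resize(s[160:270,270:390,::-1],(300,325),interpolation=cv2.INTER_CUBIC)
cv2.imwrite("pics/w6.png",np.hstack([a,b])); print(o["position"].round(4),o["ft_force"].round(1),o["time_s"])
E
```

```text
[ 0.5064 -0.2473  0.1515] [ 0.   0.3 -0.7] 18.525
```

View pics/w6.png

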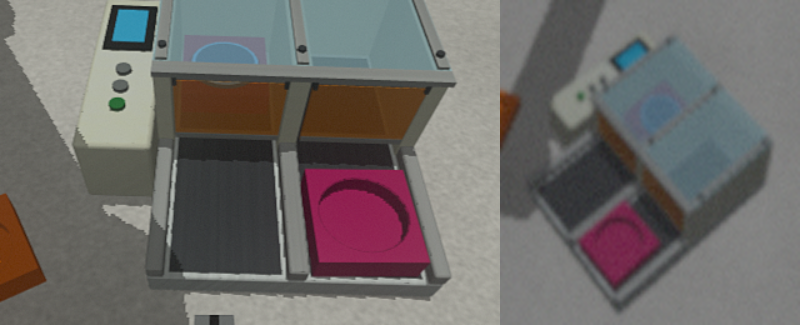

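The left apron is empty, both flaps hang alike and the blue dish shows inside through the roof. A quick numeric check will confirm that the flap is fully shut and how deep the carrier sits.

```bash
python3 - <<'E'
from h import *
o=env.observe(); im=env.get_image("wrist"); C=cam("wrist",o)
for c in blobs(im,(8,120,40),(20,255,255),300):
    m=c[:,0]
    if m[:,1].max()<140:
        w=m[:,0]; l,r=w.min(),w.max()
        pts=[(u,m[w==u][:,1].max()) for u in np.linspace(l+8,r-8,5).astype(int)]
        print(pts,ray(C,pts,.035).round(4)[:,:2].tolist())
for n in("wrist","scene"):
    I=im if n=="wrist" else env.get_image("scene"); D=C if n=="wrist" else cam("scene")
    for c in blobs(I,(95,60,60),(125,255,255),15):
        if len(c)>5:
            e=cv2.fitEllipse(c); p=ray(D,e[0],.042)[0]
            if abs(p[0]-.49)<.05 and abs(p[1]-.05)<.06: print(n,np.round(e[0],1),np.round(e[1],1),p.round(4))
E
```

```text
[(np.int64(400), np.int32(109)), (np.int64(421), np.int32(110)), (np.int64(442), np.int32(111)), (np.int64(463), np.int32(111)), (np.int64(484), np.int32(91))] [[0.5629, -0.0165], [0.5838, -0.0151], [0.6047, -0.0137], [0.6258, -0.0108], [0.6507, 0.0215]]
[(np.int64(298), np.int32(106)), (np.int64(316), np.int32(106)), (np.int64(335), np.int32(107)), (np.int64(353), np.int32(108)), (np.int64(372), np.int32(108))] [[0.4618, -0.0261], [0.4795, -0.0237], [0.4983, -0.0225], [0.5162, -0.0215], [0.535, -0.0189]]
wrist [330.8  43.4] [16.  58.5] [0.4854 0.0671 0.042 ]
scene [332.7 197.3] [10.9 16.1] [0.48   0.0539 0.042 ]
```

The left flap's lower edge lines up with the right one, so it is shut. The dish centre is about 76 mm past the flap plane, which puts the carrier's rear about 36 mm in. Handing in.

```bash
python3 -c "
from rig import env
print(env.close_job())"
```

```text
the job is handed in; nothing more can be done
None
```

The job is handed in: the blue-lidded dish is in the left chamber, still seated in its carrier about 36 mm past the flap plane, with the flap shut behind it. The empty carrier, the other flap and the rest of the bench were not touched, and it took about 19 s with at most about 5 N at the wrist in the readings.

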